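Hold the colony counter's magnifier arm over its post

ROBOT

A 6-joint arm with a two-finger parallel gripper is mounted at the origin on a cart in front of the work surface, level with it; the furniture and walls round the work are solid. World frame = base frame: x ahead of the robot, y to its left, z up, the work surface at z = 0. Lengths are in mm, angles in rad, forces in N, time in s.
With the tool pointing down it reaches from about 300 to 775 mm from the base axis. Payload 14.6 kg.
Tool frame: the origin (TCP) lies between the finger pads; the fingertips stand manip.tip_reach ahead of it and the grasp point (between the pads) lies 5 mm behind it (manip.tip_reach is the distance from the TCP to the fingertips, in mm); z points along the fingers, y is the line along which they close (so a half turn about z gives the same grasp; the last joint's range is limited). The gripper opens to 94 mm and grips with 3 to 60 N. Pads are 16 mm wide; open, the fingers measure 119 mm over their backs; the gripper's body (75 mm by 177 mm) begins 78 mm behind the grasp point.
Start: joints at [1.154, 0.3, 1.521, -0, 1.321, -0.067], TCP at [188.487, 516.684, 219.446] pointing down, gripper open.
Joint ranges: [-3.03, 3.03], [-0.79, 2.21], [0.23, 2.52], [-1.04, 4.18], [0, 3.07], [-2.55, 2.55]. Speed limits (rad/s): [2.22, 2.22, 2.57, 3.14, 3.14, 3.14].

INTERFACE

Orientations are given as [roll, pitch, yaw] about the fixed x, y, z axes, in that order (R = Rz(yaw) Ry(pitch) Rx(roll)).
In Python, from cell import manip gives the robot as it stands. The module is installed in compiled form; this text tells all that it offers.
- The arm moves only by the shell command python3 -m creep 'ROWS' [FORCE]. ROWS is JSON, a list of rows, each a list of 3 entries, a list of its own where there are three numbers: the opening, from -1 (shut) to 1 (fully open), then the shift along the tool's x, y, z in cm, then the turn about the tool's z in units of 5 degrees (1.0 is 5 degrees). In form: [[grip, [tx, ty, tz], roll], ...]. A call has 1 to 12 rows; each row is the pose to reach, as a shift and turn from the pose commanded when the call began, along the tool's axes at that moment; what a row does not reach only later rows make up. A row lasts 1/10 s, in which the tool goes at most 50 mm and 8.59 degrees, less where a joint would pass 70% of its speed; a pose out of reach is approached as far as the arm can. A call with a gripper value outside its range is refused whole. The fingers move at their own pace and stop on an object; FORCE is the grip in N (left out, the last holds). Time passes only in rows, so rows that repeat a pose let the fingers close. It gives the time, the measured TCP pose, the force, the opening and the grip force at its end, in the units of the state.
- manip.read_state(): the state, without advancing time (a new reading comes with each control period).
- manip.camera(name): name is "scene" or "top"; returns the picture (420x560x3 uint8, red, green, blue); there is no depth.
- manip.camera_params(name): a dict with "fovy" (degrees; the focal length in pixels is half the picture's height over the tangent of half this angle, whatever the lens; pixels are square), "cx", "cy" (the principal point, pixels), "origin" and "attitude" of the camera in the world. Camera axes: x right, y down, z forward; pixel columns grow to the right and rows downward; lengths in mm; the calibration is good to about 2 mm. A picture is of the moment at which its call begins. camera_params takes no time and is no camera call.
- manip.sign_off(): hands the job in; it is judged then, once.
The state is a dict: "clock": time; "joints": joint angles; "qd": joint speeds; "effort": joint torques, N m; "eef_pos": TCP position; "eef_rot": TCP orientation; "wrist_force": force on the tool from outside, world axes, zero at the start; "moment": the same for the moment, N m; "finger_gap": finger opening in mm; "finger_force": force on a finger pad.
Only numpy, scipy, OpenCV 4.12 (cv2) and the standard library are available. Lean on these libraries where they do the work, as an engineer would, in place of code of your own. Each camera call takes 0.05 s, during which the arm holds its last target. There are 200 camera calls.

TASK

The plate on the colony counter is due for its next count. First switch the counter's light off by turning its dimmer knob anticlockwise to the end stop, so that nobody looks into it through the lens; then grip the loose magnifier arm on its bar at the balance point, lift it, and hold it level over the counter with its socket straight above the post, about 2 cm clear of the tip, and its lens over the plate. Finish while holding it there, still, so that a colleague can slip a washer onto the post; do not knock the counter, the plate or anything else.

Things in the scene. Friction and masses are not known exactly. Their poses are not given: they have to be found in the camera images.
- counter: Colony counter: white housing 240 x 220 mm, grey deck 58 mm above the bench, with a round lit window, a black dimmer knob and an upright steel post. It stands firm. Origin under its centre; x points from its front edge (nearer the robot) to its back, y to its left, z up. In this frame the window is at (22, -30), the post at (92, 80), the knob at (-75, 55) mm.
- stage_centre (a point): Centre of the round window on the counter's deck, on its surface 59.5 mm above the bench; an aluminium ring 116 mm wide and 5 mm high runs round it, and the plate lies inside it.
- post_tip (a point): Top end of the counter's steel post: 12 mm diameter, 62 mm tall above the deck, so its tip is 120 mm above the bench. The post is 130 mm from the window's centre, just as far as the magnifier's socket is from its lens.
- dimmer_grip (a point): On the dimmer knob's vertical axis at the height to grip, 95 mm above the bench. The knob is a black upright grip bar, 38 mm long, 14 mm wide, from 72 to 102 mm above the bench, on a 40 mm disc and a 64 mm base. The white pointer line on its top lies at one end of the bar.
- dimmer (a joint): Dimmer angle, rad. 0 is the anticlockwise end stop seen from above (light off): bar along the counter's x axis, pointer towards its front. It grows clockwise to 4.7 (brightest), so the bar stands at the counter's yaw minus this value. Turns against light friction (0.03 N m), stays where it is left, starts between 0.7 and 1.8.
- magnifier: Loose magnifier arm, 0.32 to 0.5 kg, lying flat on the bench: a round lens at one end of a straight steel bar, a dark steel socket at the other, a small thumb screw behind the socket, reaching 27 mm from its axis. Origin on the underside straight below the balance point; x axis along the bar from socket to lens, z up. Lens axis at x = +60 mm, socket axis at x = -70 mm.
- balance (a point): Balance point (centre of mass along the bar) of the magnifier arm, in the middle of the bar, 13 mm above the arm's underside: 22 mm from the lens ring's rim, 57 mm from the socket's wall. The bar is 10 mm wide; its flat upright sides reach from 6 to 20 mm above the underside.
- bore (a point): Centre of the lower mouth of the socket's through bore (15 mm diameter), on the magnifier arm's underside. The socket is 26 mm wide and 30 mm high.
- lens (a point): Centre of the magnifier's lens, 9 mm above the arm's underside; its aluminium ring is 76 mm wide and 18 mm high.
- plate: Closed agar plate, 93 mm wide, 16 mm high, lying loose on the counter's window. Leave it. Origin under its centre.
- timer: Small bench timer, 64 x 64 x 20 mm, lying to the right of the counter. Leave it. Origin under its centre.
- dropper: Reagent dropper bottle, 32 mm wide, 88 mm tall, standing to the right of the counter. Leave it. Origin under its centre.
- marker: Felt marker, 138 mm long, 16 mm thick, lying between the counter's back left corner and the lamp. Leave it. Origin under its centre, x along it.
There are look-alikes about, which are no part of the job. What is meant by the magnifier is not pink, and is the larger of those in its own colour.

How it is judged (in metres and radians):
On the way, in this order (a step that is already met when the one before it is completed fails the run):
1. the dimmer is at its anticlockwise end stop, with the magnifier arm still on the bench (value of joint dimmer below 0.07 rad and height (world z) of magnifier below 0.02 m), for 0.2 s.
2. the magnifier arm is carried by the fingers at its balance point, level and clear of the bench (x of the grasp point in the frame of magnifier between -0.013 and 0.013 m and contact force between the fingers and magnifier above 2 N and height (world z) of magnifier above 0.03 m and angle between magnifier's own z axis and vertical below 0.12 rad), for 0.2 s.
At the end, for the whole second after the job is handed in: Dimmer within 0.07 rad of its stop. Arm held still and level (0.07 rad) by the fingers alone, gripped within 13 mm of its balance point; socket centred over the post within 8 mm, 6 to 38 mm above its tip; lens centred over the window within 20 mm; plate within 10 mm of where it lay (value of joint dimmer below 0.07 rad and x of the grasp point in the frame of magnifier between -0.013 and 0.013 m and contact force between the fingers and magnifier above 2 N and z of post_tip in the frame of bore between -0.038 and -0.006 m and horizontal distance between bore and post_tip below 0.008 m and horizontal distance between lens and stage_centre below 0.02 m and angle between magnifier's own z axis and vertical below 0.07 rad and linear speed of magnifier below 0.02 m/s and contact force between magnifier and counter below 0.1 N and contact force between magnifier and plate below 0.1 N and distance of plate from where it was at the start of the episode below 0.01 m); the arm keeps its last pose, push and grip.
It fails at once if the plate is shifted by more than 10 mm (distance of plate from where it was at the start of the episode above 0.01 m).
It fails at once if the magnifier arm is knocked hard against the counter (over 5 N) (contact force between magnifier and counter above 5 N).
It fails at once if the timer, dropper bottle or marker is shifted by more than 25 mm (distance of any of timer, dropper, marker from where it was at the start of the episode above 0.025 m).
It also fails if it takes over 64 s, if anything falls off the work surface, if the arm or the gripper's body presses on something with over 40 N, if the wrist force passes 120 N, or if a joint passes its speed limit or range.

## Working session

There is one attempt and no reset: what is moved stays moved. The work goes in short steps, Python scripts to look and compute and a shell command to move; the robot and the scene stay as the last step left them, time stands still between calls to the robot, and variables do not carry over. Pictures are saved under pics/ and viewed, at most 10 in all, crops included, and the job is handed in when it is done.

```bash
mkdir -p pics; cat > h.py <<'E'
import numpy as np, cv2
from cell import manip
from scipy.spatial.transform import Rotation as R
def shot(n,f):
    im=manip.camera(n); cv2.imwrite('pics/'+f,im[:,:,::-1]); return im
E
python3 - <<'E'
from h import *
print(manip.read_state(), manip.tip_reach)
for n in('scene','top'):
    print(n,manip.camera_params(n)); shot(n,n+'0.png')
E
```

```text
{'clock': 0.0, 'joints': array([ 1.15436484e+00,  3.00466477e-01,  1.52157792e+00,  5.78554544e-06,
        1.32073867e+00, -6.66218021e-02]), 'qd': array([ 0.00047662,  0.00073533, -0.00075282, -0.00025098,  0.00043433,
        0.00139862]), 'effort': array([ 1.95112414e-03, -5.31812847e+01, -3.52731800e+01,  7.09411665e-02,
        2.43060436e-02, -8.87274109e-05]), 'eef_pos': array([188.40455403, 516.45208229, 218.89020497]), 'eef_rot': array([-3.14040525e+00, -8.48406228e-05,  2.79178149e+00]), 'wrist_force': array([-0.38963425, -0.22687596, -0.06153146]), 'moment': array([ 0.01533141, -0.0131846 , -0.00714961]), 'finger_force': 0.0, 'finger_gap': 93.9092343227646} 14.0
scene {'fovy': 42.478011162703744, 'cx': 269.3340098187192, 'cy': 203.4427619185609, 'origin': array([-500.09795835, -471.22285487, 1100.24061973]), 'attitude': array([-2.29591073,  0.0143923 , -1.12792266])}
top {'fovy': 52.09915836560139, 'cx': 280.10291500932516, 'cy': 210.7863892826601, 'origin': array([ 394.6397654 ,    1.25812723, 1119.5151043 ]), 'attitude': array([-3.01575033,  0.00664294, -1.57788444])}
```

View pics/top0.png

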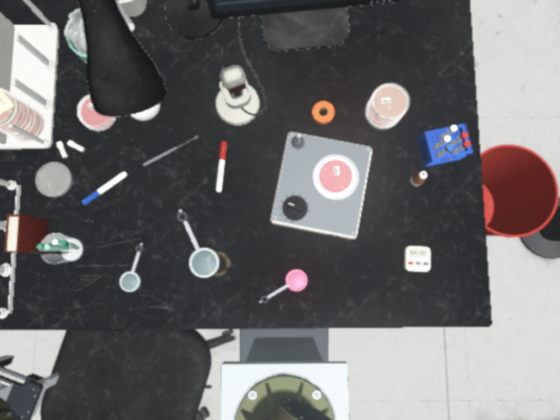

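View pics/scene0.png

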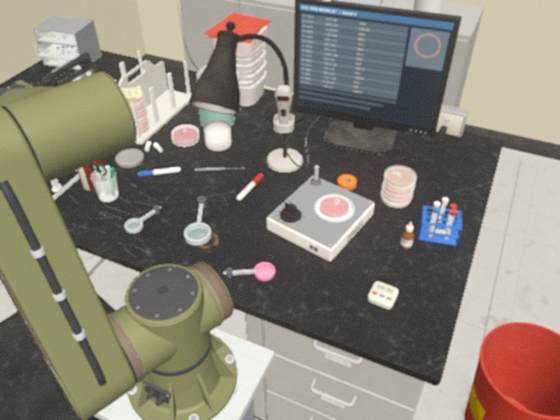

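The top view shows three magnifier-like things: a large teal one (lens 203,262, socket 182,214), a small teal one (lens 130,282) and a pink one (296,280). The large teal one fits, since it isn't pink and is the larger of its colour. The counter's window is at (335,177), post at (297,140) and knob at (294,207). I'll confirm this in a crop.

```bash
cat >> h.py <<'E'
def K(n):
    p=manip.camera_params(n); f=210/np.tan(np.radians(p['fovy']/2))
    return p,f,R.from_euler('xyz',p['attitude']).as_matrix()
def cast(n,u,v,z):
    p,f,A=K(n); d=A@np.array([(u-p['cx'])/f,(v-p['cy'])/f,1.]); o=p['origin']
    return o+d*(z-o[2])/d[2]
def proj(n,P):
    p,f,A=K(n); c=A.T@(np.array(P)-p['origin']); return np.array([p['cx']+f*c[0]/c[2],p['cy']+f*c[1]/c[2]])
E
python3 - <<'E'
from h import *
t=cv2.imread('pics/top0.png'); s=cv2.imread('pics/scene0.png')
a=cv2.resize(t[120:300,110:380],None,fx=2.9,fy=2.9,interpolation=cv2.INTER_CUBIC); cv2.imwrite('pics/ct.png',a)
b=cv2.resize(s[160:290,120:390],None,fx=2.9,fy=2.9,interpolation=cv2.INTER_CUBIC); cv2.imwrite('pics/cs.png',b)
print(proj('top',[188,516,219]),proj('scene',[188,516,219]),proj('top',[0,0,0]))
E
```

```text
[ 29.70928732 369.76299014] [ 39.20682825 192.80495519] [284.75591553 426.18896816]
```

View pics/ct.png

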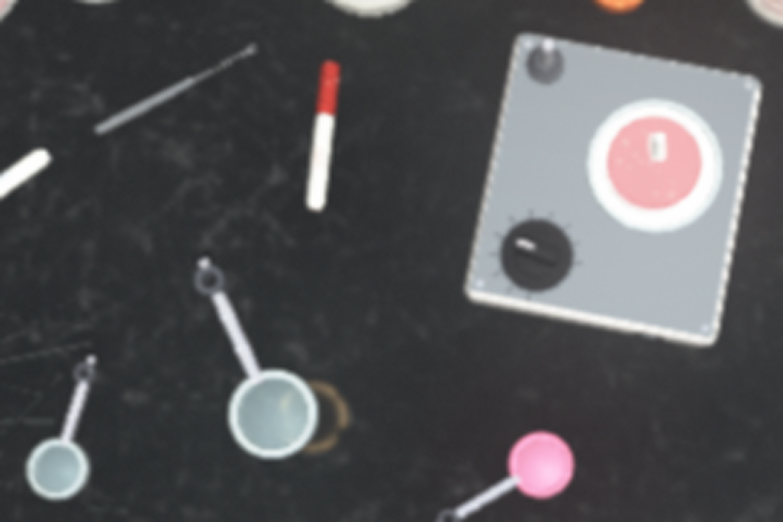

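View pics/cs.png

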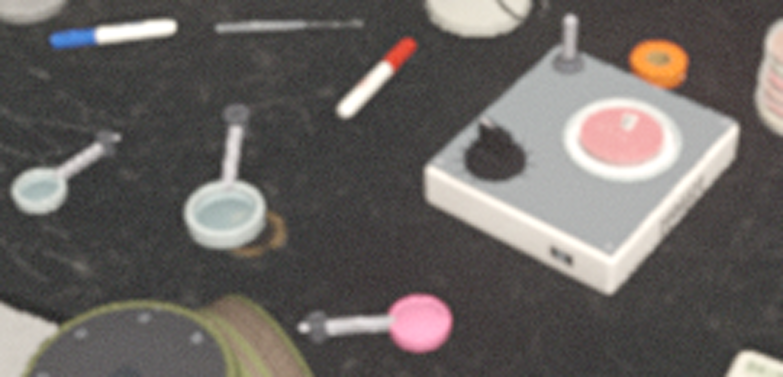

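The crops confirm the choice. The large teal magnifier has its lens at crop (273,414) and socket at (208,277), and the brown mark beside it is a flat stain. The knob's pointer points left and slightly back, at crop (525,244). Next I'll measure.

```bash
python3 - <<'E'
from h import *
t=cv2.imread('pics/top0.png'); s=cv2.imread('pics/scene0.png')
def big(m,at=None):
    cs,_=cv2.findContours(m,cv2.RETR_EXTERNAL,cv2.CHAIN_APPROX_NONE)
    if at: cs=[c for c in cs if cv2.pointPolygonTest(c,at,False)>=0] or cs
    return max(cs,key=cv2.contourArea)
# counter: bright region in top image near it; deck by greyness
for n,im,at in(('top',t,(325,205)),('scene',s,(320,225))):
    g=cv2.cvtColor(im,cv2.COLOR_BGR2GRAY)
    flood=im.copy(); m=np.zeros((422,562),np.uint8)
    hsv=cv2.cvtColor(im,cv2.COLOR_BGR2HSV)
    deck=cv2.inRange(g,110,200)&cv2.inRange(hsv,(90,8,0),(125,80,255)); 
    c=big(cv2.morphologyEx(deck,cv2.MORPH_OPEN,np.ones((3,3))),at)
    h=cv2.convexHull(c); ap=cv2.approxPolyDP(h,6,True)[:,0]
    P=np.array([cast(n,u,v,58)[:2] for u,v in h[:,0]],np.float32)
    r=cv2.minAreaRect(P); print(n,'deck',ap.tolist(),r)
    ring=cv2.inRange(g,225,255)
    hs=cv2.inRange(hsv,(0,30,120),(12,160,255))|cv2.inRange(hsv,(170,30,120),(180,160,255))
    c=big(hs,(335,177) if n=='top' else (335,206)); e=cv2.fitEllipse(c); print('agar',e,cast(n,*e[0],70))
    teal=cv2.inRange(g,110,255)
    mg=cv2.morphologyEx(teal,cv2.MORPH_OPEN,cv2.getStructuringElement(cv2.MORPH_ELLIPSE,(9,9)))
    c=big(mg,(203,262) if n=='top' else (198,233)); e=cv2.fitEllipse(cv2.convexHull(c))
    print('lens',e,cast(n,*e[0],18),cast(n,*e[0],9), cv2.contourArea(c))
E
python3 - <<'E'
from h import *
t=cv2.imread('pics/top0.png'); s=cv2.imread('pics/scene0.png')
f=7
a=[cv2.resize(x,(390,290),interpolation=cv2.INTER_CUBIC) for x in (t[198:240,168:224],t[125:167,270:326],s[190:232,180:236],s[160:202,290:346])]
cv2.imwrite('pics/q.png',np.vstack([np.hstack(a[:2]),np.hstack(a[2:])]))
E
```

```text
top deck [[293, 133], [366, 146], [351, 234], [273, 216]] ((599.7579345703125, -96.75052642822266), (207.65719604492188, 230.26998901367188), 78.26203155517578)
agar ((335.0163879394531, 175.74684143066406), (31.147382736206055, 31.778099060058594), 99.95600128173828) [ 614.17981826 -129.84397064   70.        ]
lens ((203.6758575439453, 262.0968322753906), (31.1470890045166, 31.462509155273438), 84.63793182373047) [403.76266119 203.32869582  18.        ] [403.8372004  204.97972639   9.        ] 731.0
scene deck [[302, 14], [361, 25], [352, 87], [301, 82]] ((1584.736572265625, 236.1544189453125), (702.1813354492188, 274.5755920410156), 21.35198402404785)
agar ((333.9181213378906, 206.48097229003906), (19.558298110961914, 29.265684127807617), 94.06687927246094) [ 608.47103511 -132.74395418   70.        ]
lens ((197.19064331054688, 233.2810516357422), (24.310340881347656, 28.928958892822266), 80.93672180175781) [395.76965507 198.58659157  18.        ] [403.21976217 204.15678077   9.        ] 524.5
```

View pics/q.png

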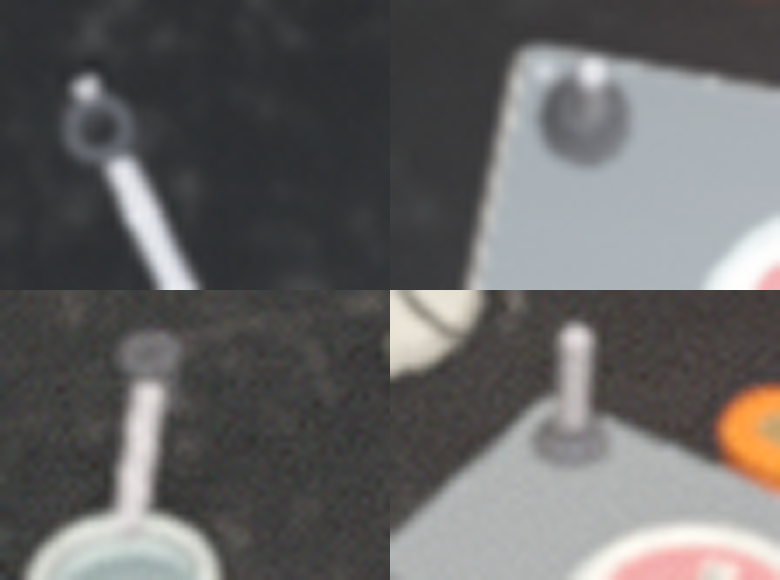

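```bash
python3 - <<'E'
from h import *
t=cv2.imread('pics/top0.png')
print('post',cast('top',298.6,135,120),cast('scene',316.2,165.7,120))
print('socket',cast('top',181.6,216,30),cast('scene',201,198.9,30))
print('lens@18',cast('top',203.68,262.1,18))
g=cv2.cvtColor(t,cv2.COLOR_BGR2GRAY)
# scene lens inner/outer, bar line in top
m=cv2.inRange(g,120,255)[222:246,180:206]; v,u=np.nonzero(m); P=np.array([cast('top',a+180,b+222,20)[:2] for a,b in zip(u,v)],np.float32)
l=cv2.fitLine(P,cv2.DIST_L2,0,.01,.01).ravel(); print('bar',l,len(P),np.arctan2(-l[1],-l[0]))
# knob pointer
m=cv2.inRange(g,120,255)[197:217,284:306]; v,u=np.nonzero(m); w=[(a+284,b+197) for a,b in zip(u,v)]; print('ptr',w)
P=np.array([cast('top',a,b,102)[:2] for a,b in w]);print(P.mean(0))
print(proj('top',[537.5,-27.6,102]),proj('scene',[537.5,-27.6,102]))
m=(g[190:225,275:315]<70).astype(np.uint8)
cs,_=cv2.findContours(m,cv2.RETR_EXTERNAL,cv2.CHAIN_APPROX_NONE); c=max(cs,key=cv2.contourArea); e=cv2.fitEllipse(c); print('knob base',e, cast('top',e[0][0]+275,e[0][1]+190,66))
E
```

```text
post [703.95859789 -38.65120295 120.        ] [703.29056974 -38.59078965 120.        ]
socket [521.08926675 259.41143834  30.        ] [517.81580269 257.33828167  30.        ]
lens@18 [403.75456713 203.31800217  18.        ]
bar [8.9535505e-01 4.4535306e-01 4.7670520e+02 2.3832910e+02] 135 -2.6800241
ptr [(np.int64(284), np.int64(197)), (np.int64(285), np.int64(197)), (np.int64(286), np.int64(197)), (np.int64(287), np.int64(197)), (np.int64(301), np.int64(197)), (np.int64(302), np.int64(197)), (np.int64(303), np.int64(197)), (np.int64(304), np.int64(197)), (np.int64(305), np.int64(197)), (np.int64(284), np.int64(198)), (np.int64(285), np.int64(198)), (np.int64(286), np.int64(198)), (np.int64(303), np.int64(198)), (np.int64(304), np.int64(198)), (np.int64(305), np.int64(198)), (np.int64(284), np.int64(199)), (np.int64(285), np.int64(199)), (np.int64(304), np.int64(199)), (np.int64(305), np.int64(199)), (np.int64(284), np.int64(200)), (np.int64(305), np.int64(200)), (np.int64(305), np.int64(201)), (np.int64(289), np.int64(202)), (np.int64(290), np.int64(202)), (np.int64(288), np.int64(
[... 153 characters left out ...]
.int64(204)), (np.int64(289), np.int64(204)), (np.int64(290), np.int64(204)), (np.int64(291), np.int64(204)), (np.int64(292), np.int64(204)), (np.int64(293), np.int64(204)), (np.int64(291), np.int64(205)), (np.int64(292), np.int64(205)), (np.int64(293), np.int64(205)), (np.int64(284), np.int64(215)), (np.int64(305), np.int64(215)), (np.int64(284), np.int64(216)), (np.int64(285), np.int64(216)), (np.int64(304), np.int64(216)), (np.int64(305), np.int64(216))]
[543.17004126 -24.92792089]
[294.57531638 204.827707  ] [290.21763089 202.97864992]
knob base ((17.088924407958984, 16.930591583251953), (15.990823745727539, 16.344701766967773), 53.61758804321289) [537.35054843 -22.41130709  66.        ]
```

```bash
cat >> h.py <<'E'
def go(x,y,z,yawdeg,cmd=None):
    s=manip.read_state(); p=s['eef_pos'] if cmd is None else np.array(cmd[:3]); r=s['eef_rot']
    y0=r[2] if cmd is None else np.radians(cmd[3])
    A=R.from_euler('xyz',[np.pi,0,y0]).as_matrix(); d=A.T@(np.array([x,y,z])-p)
    dy=(yawdeg-np.degrees(y0)+180)%360-180
    print('shift cm',(d/10).round(2),'roll',round(-dy/5,2),'alt',round(-(dy-np.sign(dy)*360)/5,2))
E
python3 -c "
from h import *
go(537.3,-26.8,200,68,(188.5,516.7,219.4,159.95))"
```

```text
shift cm [-51.4  -39.1    1.94] roll 18.39 alt -53.61
```

```bash
R='[0,[-51.4,-39.1,1.9],18.4]'; python3 -m creep '[[0,[-51.4,-39.1,1.9],18.4],[0,[-51.4,-39.1,1.9],18.4],[0,[-51.4,-39.1,1.9],18.4],[0,[-51.4,-39.1,1.9],18.4],[0,[-51.4,-39.1,1.9],18.4],[0,[-51.4,-39.1,1.9],18.4],[0,[-51.4,-39.1,1.9],18.4],[0,[-51.4,-39.1,1.9],18.4],[0,[-51.4,-39.1,1.9],18.4],[0,[-51.4,-39.1,1.9],18.4],[0,[-51.4,-39.1,1.9],18.4],[0,[-51.4,-39.1,1.9],18.4]]' 10
python3 -c "
from h import *
go(537.3,-26.8,200,68)"
```

```text
clock: 1.3
eef_pos: [513.1, 9.9, 201.6]
eef_rot: [-3.141, 0.0, 1.182]
wrist_force: [0.8, 0.9, 0.1]
finger_gap: 46.5
finger_force: 0.0
shift cm [-2.48  3.63  0.16] roll -0.06 alt 71.94
```

```bash
python3 -m creep '[[0,[-2.4,3.6,0],0],[0,[-2.4,3.6,0],0],[0,[-2.4,3.6,0],0],[0,[-2.4,3.6,0],0],[0,[-2.4,3.6,0],0],[0,[-2.4,3.6,0],0]]'
python3 -c "
from h import *
go(537.3,-26.8,90,68); shot('scene','s1.png'); shot('top','t1.png')
a=cv2.imread('pics/s1.png')[150:270,220:360];b=cv2.imread('pics/t1.png')[130:250,230:370]
cv2.imwrite('pics/v1.png',cv2.resize(np.hstack([a,b]),(798,342),interpolation=cv2.INTER_CUBIC))"
```

```text
clock: 1.9
eef_pos: [536.6, -22.9, 202.1]
eef_rot: [3.141, -0.0, 1.187]
wrist_force: [-0.1, 0.2, 0.7]
finger_gap: 47.0
finger_force: 0.0
shift cm [-0.34  0.21 11.21] roll 0.01 alt -71.99
```

View pics/v1.png

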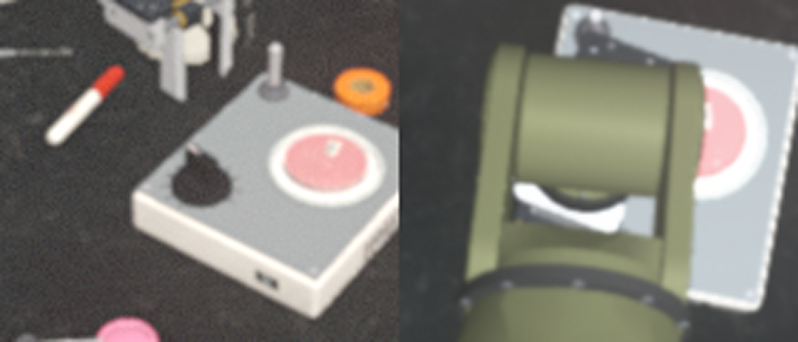

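The gripper is above the knob with nothing near it. The bar's pointer in the scene crop at (195,155) fits the estimate. I'll descend and close.

```bash
python3 -m creep '[[0,[-0.3,0.2,4],0],[0,[-0.3,0.2,7],0],[0,[-0.3,0.2,9],0],[0,[-0.3,0.2,10.5],0],[0,[-0.3,0.2,11.2],0],[0,[-0.3,0.2,11.2],0],[-0.9,[-0.3,0.2,11.2],0],[-0.9,[-0.3,0.2,11.2],0],[-0.9,[-0.3,0.2,11.2],0],[-0.9,[-0.3,0.2,11.2],0],[-0.9,[-0.3,0.2,11.2],0],[-0.9,[-0.3,0.2,11.2],0]]' 10
python3 -c "
from h import *
s=manip.read_state();print(s['wrist_force'],s['moment'],s['finger_force'])
shot('scene','s2.png')
cv2.imwrite('pics/v2.png',cv2.resize(cv2.imread('pics/s2.png')[130:250,220:360],(700,600),interpolation=cv2.INTER_CUBIC))"
```

```text
clock: 3.2
eef_pos: [537.3, -27.1, 90.1]
eef_rot: [-3.141, -0.0, 1.186]
wrist_force: [-4.7, 3.4, 4.9]
finger_gap: 13.9
finger_force: 10.0
[-4.65194724  3.39172147  4.94333159] [ 0.43826701  0.93675488 -0.04923739] 10.00032126903534
```

View pics/v2.png

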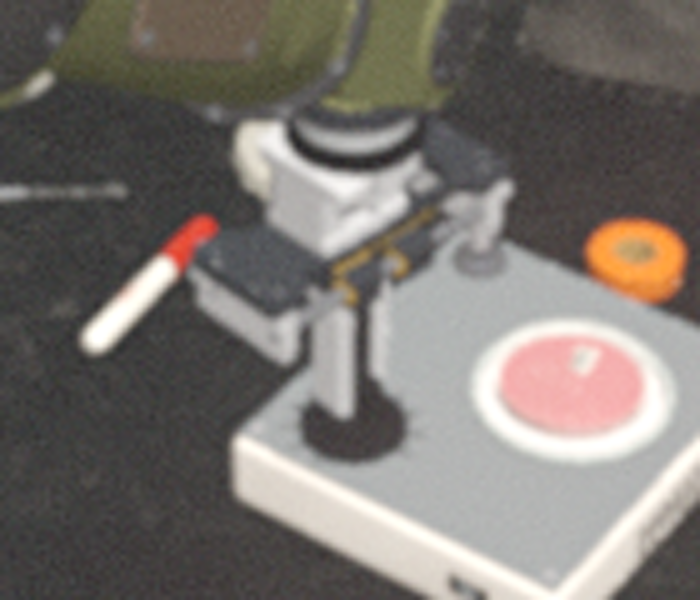

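The fingers hold the bar: gap 13.9 mm, 10 N. Turning anticlockwise.

```bash
python3 -m creep '[[-0.9,[0,0,0],-1.5],[-0.9,[0,0,0],-3],[-0.9,[0,0,0],-4.5],[-0.9,[0,0,0],-6],[-0.9,[0,0,0],-7.5],[-0.9,[0,0,0],-9],[-0.9,[0,0,0],-10.5],[-0.9,[0,0,0],-12],[-0.9,[0,0,0],-13.5],[-0.9,[0,0,0],-15],[-0.9,[0,0,0],-16.5],[-0.9,[0,0,0],-17]]'
python3 -m creep '[[-0.9,[0,0,0],0],[-0.9,[0,0,0],0]]'
python3 -c "
from h import *
s=manip.read_state();print(s['moment'],np.degrees(s['eef_rot'][2]),s['joints'][5])"
```

```text
clock: 4.45
eef_pos: [535.1, -28.8, 89.4]
eef_rot: [-3.137, -0.005, 2.674]
wrist_force: [-18.1, -13.3, 7.6]
finger_gap: 14.2
finger_force: 10.0
clock: 4.65
eef_pos: [535.2, -28.9, 89.4]
eef_rot: [-3.137, -0.005, 2.67]
wrist_force: [-18.3, -12.5, 9.6]
finger_gap: 14.4
finger_force: 10.0
[-2.47252248e+00  3.65994930e+00 -1.02858039e-03] 152.95501001310188 -1.2177188293012997
```

```bash
python3 -m creep '[[-0.9,[0.2,-0.3,0],0],[-0.9,[0.2,-0.3,0],0],[-0.9,[0.2,-0.3,0],0]]'
python3 -m creep '[[-0.9,[0,0,0],-1],[-0.9,[0,0,0],-2],[-0.9,[0,0,0],-2],[-0.9,[0,0,0],-2]]'
python3 -c "
from h import *
s=manip.read_state();print(s['moment'],np.degrees(s['eef_rot'][2]),s['joints'][5])"
```

```text
clock: 4.95
eef_pos: [534.6, -29.1, 89.5]
eef_rot: [3.142, 0.0, 2.67]
wrist_force: [3.9, -0.2, -6.6]
finger_gap: 13.9
finger_force: 10.0
clock: 5.35
eef_pos: [534.5, -29.3, 89.6]
eef_rot: [-3.141, 0.0, 2.841]
wrist_force: [3.9, -3.4, -7.8]
finger_gap: 13.9
finger_force: 10.0
[-0.75376466 -0.69757428 -0.01647534] 162.80442694477034 -1.3934050192761886
```

```bash
python3 -m creep '[[-0.9,[0,0,0],-0.6],[-0.9,[0,0,0],-1.2],[-0.9,[0,0,0],-1.8],[-0.9,[0,0,0],-1.8]]'
python3 -c "
from h import *
s=manip.read_state();print(s['moment'],np.degrees(s['eef_rot'][2]),s['joints'][5])"
python3 -m creep '[[-0.9,[0,0,0],-0.6],[-0.9,[0,0,0],-0.6],[-0.9,[0,0,0],-0.6]]'
python3 -c "
from h import *
s=manip.read_state();print(s['moment'],np.degrees(s['eef_rot'][2]),s['joints'][5])"
```

```text
clock: 5.75
eef_pos: [534.1, -29.4, 89.6]
eef_rot: [-3.141, -0.001, 2.999]
wrist_force: [-0.6, -4.3, -5.7]
finger_gap: 14.6
finger_force: 10.3
[-0.96698289 -0.03002915 -0.20692142] 171.84758135331114 -1.5514399072569425
clock: 6.05
eef_pos: [533.9, -29.3, 89.6]
eef_rot: [-3.141, -0.001, 3.05]
wrist_force: [-2.2, -5.1, -3.8]
finger_gap: 15.4
finger_force: 10.8
[-0.89430616  0.433113   -0.23507742] 174.73943119224265 -1.6018015626229019
```

End stop reached: the moment has risen and the gap is widening. Release and lift.

```bash
python3 -m creep '[[0.1,[0,0,0],0],[0.1,[0,0,0],0],[0.1,[0,0,0],0],[0.1,[0,0,0],0],[0.1,[0,0,-4],0],[0.1,[0,0,-8],0],[0.1,[0,0,-11],0],[0.1,[0,0,-11],0]]'
python3 -c "
from h import *
go(457.9,229.2,120,25.8)"
```

```text
clock: 6.85
eef_pos: [535.9, -29.1, 204.1]
eef_rot: [-3.141, 0.007, 3.053]
wrist_force: [-0.7, 0.3, -0.3]
finger_gap: 51.6
finger_force: 0.0
shift cm [10.05 25.04  8.41] roll 29.83 alt -42.17
```

```bash
python3 -m creep '[[0.1,[10,25,0],29.8],[0.1,[10,25,0],29.8],[0.1,[10,25,0],29.8],[0.1,[10,25,0],29.8],[0.1,[10,25,0],29.8],[0.1,[10,25,0],29.8],[0.1,[10,25,0],29.8],[0.1,[10,25,0],29.8],[0.1,[10,25,0],29.8],[0.1,[10,25,4],29.8],[0.1,[10,25,6],29.8],[0.1,[10,25,8],29.8]]'
python3 -c "
from h import *
go(457.9,229.2,120,25.8)"
```

```text
clock: 8.05
eef_pos: [456.2, 228.6, 117.9]
eef_rot: [-3.14, 0.001, 1.336]
wrist_force: [0.5, 0.5, -0.1]
finger_gap: 51.7
finger_force: 0.0
shift cm [ 0.1   0.16 -0.21] roll 10.15 alt -61.85
```

```bash
python3 -m creep '[[0.1,[0.1,0.1,0],10.2],[0.1,[0.1,0.1,0],10.2],[0.1,[0.1,0.1,0],10.2],[0.1,[0.1,0.1,0],10.2],[0.1,[0.1,0.1,0],10.2],[0.1,[0.1,0.1,0],10.2],[0.1,[0.1,0.1,0],10.2],[0.1,[0.1,0.1,0],10.2],[0.1,[0.1,0.1,0],10.2]]'
python3 -c "
from h import *
go(457.9,229.2,17,25.8)
shot('scene','s3.png'); shot('top','t3.png')
a=cv2.imread('pics/s3.png')[160:260,180:320];b=cv2.imread('pics/t3.png')[150:290,170:366]
cv2.imwrite('pics/v3.png',np.hstack([cv2.resize(x,(400,286),interpolation=cv2.INTER_CUBIC) for x in(a,b)]))"
```

```text
clock: 8.95
eef_pos: [457.9, 229.5, 119.6]
eef_rot: [-3.142, 0.0, 0.456]
wrist_force: [-0.5, 0.5, -0.1]
finger_gap: 51.7
finger_force: 0.0
shift cm [-1.000e-02  3.000e-02  1.026e+01] roll 0.06 alt -71.94
```

View pics/v3.png

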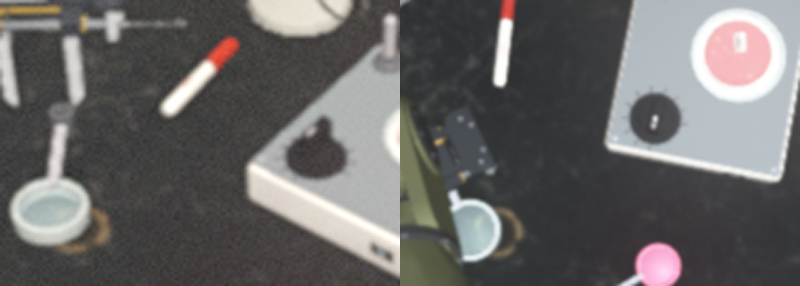

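The pointer now faces the counter's front, crop (654,122), and the fingers straddle the bar. I'll descend and grip.

```bash
python3 -m creep '[[0.1,[0,0,4],0],[0.1,[0,0,7],0],[0.1,[0,0,9],0],[0.1,[0,0,9.8],0],[0.1,[0,0,10.2],0],[0.1,[0,0,10.2],0],[-1,[0,0,10.2],0],[-1,[0,0,10.2],0],[-1,[0,0,10.2],0],[-1,[0,0,10.2],0],[-1,[0,0,10.2],0],[-1,[0,0,10.2],0]]' 40
python3 -m creep '[[-1,[0,0,-0.5],0],[-1,[0,0,-1.5],0],[-1,[0,0,-3],0],[-1,[0,0,-5],0],[-1,[0,0,-5],0],[-1,[0,0,-5],0],[-1,[0,0,-5],0]]'
python3 -c "
from h import *
s=manip.read_state();print(s['moment'],np.degrees(s['eef_rot'][2]),s['joints'])
im=shot('scene','s4.png');shot('top','t4.png')"
```

```text
clock: 10.25
eef_pos: [458.0, 229.4, 17.9]
eef_rot: [3.141, -0.0, 0.452]
wrist_force: [-0.3, -1.0, 0.4]
finger_gap: 9.6
finger_force: 40.0
clock: 10.95
eef_pos: [457.5, 229.3, 67.0]
eef_rot: [-3.141, 0.001, 0.452]
wrist_force: [-0.3, 0.1, -3.3]
finger_gap: 9.6
finger_force: 40.0
[-0.08471248  0.17113032  0.04352893] 25.921218280794516 [3.93025359e-01 4.01685272e-01 1.77368778e+00 2.10662326e-05
 9.67527815e-01 1.51139918e+00]
```

```bash
cat >> h.py <<'E'
def lens(f,at):
    g=cv2.cvtColor(cv2.imread(f),cv2.COLOR_BGR2GRAY)
    mg=cv2.morphologyEx(cv2.inRange(g,110,255),cv2.MORPH_OPEN,cv2.getStructuringElement(cv2.MORPH_ELLIPSE,(9,9)))
    cs,_=cv2.findContours(mg,cv2.RETR_EXTERNAL,cv2.CHAIN_APPROX_NONE)
    c=min(cs,key=lambda c:-cv2.pointPolygonTest(c,at,True)); return cv2.fitEllipse(cv2.convexHull(c))
E
python3 - <<'E'
from h import *
s=manip.read_state(); p=s['eef_pos']; y=s['eef_rot'][2]; print(p)
u=np.array([np.cos(y),np.sin(y)]); L=p[:2]-60*u; print('expect lens',L,proj('scene',[*L,p[2]-17.9+9]))
e=lens('pics/s4.png',tuple(proj('scene',[*L,p[2]-8.9]))); print(e); q=cast('scene',*e[0],p[2]-8.9); print(q,'along',(q[:2]-L)@u,'across',(q[:2]-L)@[-u[1],u[0]])
a=cv2.imread('pics/s4.png')[150:270,130:270];b=cv2.imread('pics/t4.png')[150:310,120:307]
cv2.imwrite('pics/v4.png',np.hstack([cv2.resize(x,(400,343),interpolation=cv2.INTER_CUBIC) for x in(a,b)]))
go(654.3,-88.9,240,45.7)
go(654.3,-88.9,170,45.7)
E
```

```text
[457.55585218 229.3217588   66.96287738]
expect lens [403.59382828 203.09009899] [195.7907408  220.89882853]
((195.7875213623047, 216.05276489257812), (29.296281814575195, 36.931129455566406), 12.846129417419434)
[420.8442142  213.54773802  58.06287738] along 20.086449442496033 across 1.8634852014347123
shift cm [  3.78  37.22 -17.3 ] roll -3.95 alt 68.05
shift cm [  3.78  37.22 -10.3 ] roll -3.95 alt 68.05
```

View pics/v4.png

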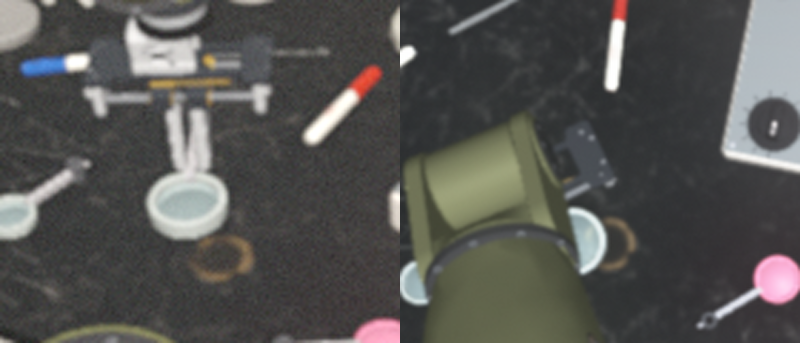

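The arm is lifted level, with the lens at about (195.8,222) in the scene against an expected (195.8,221), so it is gripped at the balance point. I'll raise it and carry it over.

```bash
python3 -m creep '[[-1,[0,0,-3],0],[-1,[0,0,-6],0],[-1,[0,0,-9],0],[-1,[0,0,-11.6],0],[-1,[0.2,2,-11.6],-0.2],[-1,[0.5,5,-11.6],-0.5],[-1,[0.8,8,-11.6],-1],[-1,[1.1,11,-11.6],-1.5],[-1,[1.5,14.5,-11.6],-2],[-1,[1.8,18,-11.6],-2.5],[-1,[2.2,21.5,-11.6],-3],[-1,[2.5,25,-11.6],-3.5]]'
python3 -m creep '[[-1,[0,0,0],0]]'
python3 -c "
from h import *
go(654.3,-88.9,183,45.7)"
```

```text
clock: 12.25
eef_pos: [590.2, 14.3, 183.0]
eef_rot: [-3.141, 0.001, 0.76]
wrist_force: [0.7, 0.5, -3.3]
finger_gap: 9.8
finger_force: 40.0
clock: 12.35
eef_pos: [590.8, 12.3, 182.5]
eef_rot: [-3.141, 0.001, 0.756]
wrist_force: [-0.1, 1.0, -3.4]
finger_gap: 9.1
finger_force: 40.0
shift cm [-2.32 11.71 -0.05] roll -0.48 alt 71.52
```

```bash
python3 -m creep '[[-1,[-0.5,2.5,0],-0.2],[-1,[-1,5,0],-0.4],[-1,[-1.5,7.5,0],-0.5],[-1,[-2,10,0],-0.5],[-1,[-2.3,11.3,0],-0.5],[-1,[-2.3,11.7,0],-0.5],[-1,[-2.3,11.7,0],-0.5],[-1,[-2.3,11.7,0],-0.5],[-1,[-2.3,11.7,0],-0.5]]'
python3 -c "
from h import *
go(654.3,-88.9,158,45.7)
shot('scene','s5.png');shot('top','t5.png')
a=cv2.imread('pics/s5.png')[110:250,250:390];b=cv2.imread('pics/t5.png')[90:250,230:390]
cv2.imwrite('pics/v5.png',np.hstack([cv2.resize(x,(400,400),interpolation=cv2.INTER_CUBIC) for x in(a,b)]))"
```

```text
clock: 13.25
eef_pos: [653.3, -84.3, 184.0]
eef_rot: [-3.142, -0.0, 0.802]
wrist_force: [0.1, -0.2, -3.6]
finger_gap: 9.8
finger_force: 40.0
shift cm [-0.26  0.4   2.6 ] roll 0.06 alt -71.94
```

View pics/v5.png

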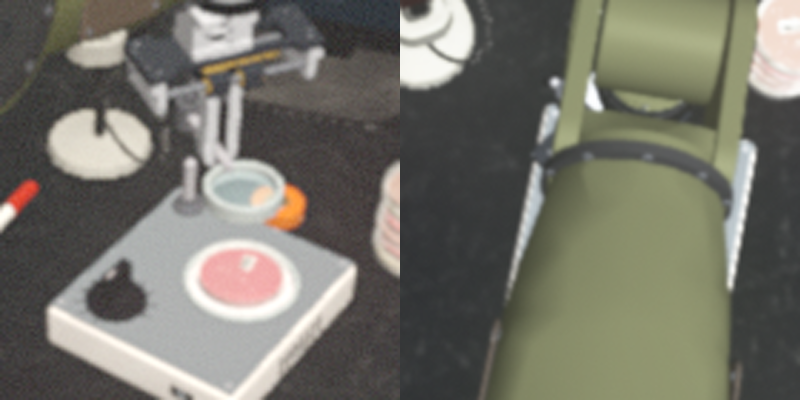

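The lens is held above the counter, with the socket near the post tip at crop (190,160). I'll lower to the final height, then check by numbers.

```bash
python3 -m creep '[[-1,[-0.2,0.4,0.5],0],[-1,[-0.2,0.4,1],0],[-1,[-0.2,0.4,1.5],0],[-1,[-0.2,0.4,2],0],[-1,[-0.2,0.4,2.4],0],[-1,[-0.2,0.4,2.6],0],[-1,[-0.2,0.4,2.6],0],[-1,[-0.2,0.4,2.6],0],[-1,[-0.2,0.4,2.6],0]]'
python3 - <<'E'
from h import *
go(654.3,-88.9,158,45.7)
s=manip.read_state(); p=s['eef_pos']; y=s['eef_rot'][2]; u=np.array([np.cos(y),np.sin(y)])
L=p[:2]-60*u; S=p[:2]+70*u; zu=p[2]-17.9
print('lens',L,'sock',S,'under',zu)
im=shot('scene','s6.png'); g=cv2.cvtColor(im,cv2.COLOR_RGB2GRAY).astype(int); g0=cv2.cvtColor(cv2.imread('pics/s0.png' if 0 else 'pics/scene0.png'),cv2.COLOR_BGR2GRAY).astype(int)
pl=proj('scene',[*L,zu+9]); print('lens px exp',pl,'socket top px exp',proj('scene',[*S,zu+30]),'post tip',proj('scene',[703.2,-38.8,120]))
m=(np.abs(g-g0)>25).astype(np.uint8)
u0,v0=int(pl[0])-24,int(pl[1])-20
for r in range(v0,v0+38): print(r,''.join('#' if m[r,c] else '.' for c in range(u0-16,u0+48)))
E
```

```text
clock: 14.25
eef_pos: [655.1, -89.4, 158.1]
eef_rot: [3.141, -0.0, 0.802]
wrist_force: [-0.3, -0.4, -3.7]
finger_gap: 9.6
finger_force: 40.0
shift cm [-0.02 -0.09  0.01] roll 0.05 alt -71.95
lens [ 613.32496286 -132.51745579] sock [703.7509791  -39.11972784] under 140.1913575926733
lens px exp [336.31553688 184.01449613] socket top px exp [317.17439742 151.91516134] post tip [316.2544813  165.73477317]
164 .......................#########..######........................
165 ........................########..######........................
166 ........................#########.######........................
167 ........................################........................
168 ........................###############.........................
169 ........................###############.........................
170 ........................###############.........................
171 .........................##############.........................
172 .........................################.......................
173 ..........................####################..................
174 
[... 1227 characters left out ...]
..........
192 .........................................#####..................
193 ................................................................
194 ....................................####........................
195 .....................................###........................
196 ................................................................
197 ................................................................
198 ................................................................
199 ................................................................
200 ................................................................
201 ................................................................
```

```bash
python3 - <<'E'
from h import *
a=np.linspace(0,6.283,60)
C=lambda x,y,r,z:np.array([proj('scene',[x+r*np.cos(t),y+r*np.sin(t),z]) for t in a])
P=np.vstack([C(613.3,-132.5,38,140),C(613.3,-132.5,38,158)]); print('ring ext',P.min(0),P.max(0))
P=np.vstack([C(703.75,-39.1,13,140),C(703.75,-39.1,13,170)]); print('sock ext',P.min(0),P.max(0))
g=cv2.cvtColor(cv2.imread('pics/s6.png'),cv2.COLOR_BGR2GRAY)
print('      ',list(range(306,336)))
for r in range(144,172): print(r,' '.join('%3d'%x for x in g[r,306:336]))
E
```

```text
ring ext [322.31860913 172.95389076] [350.44747174 195.51674797]
sock ext [312.28255729 149.33200219] [321.65728261 162.93153227]
       [306, 307, 308, 309, 310, 311, 312, 313, 314, 315, 316, 317, 318, 319, 320, 321, 322, 323, 324, 325, 326, 327, 328, 329, 330, 331, 332, 333, 334, 335]
144 104 100  94  84  89  81  79  74  71  66  67  77  79  76  62  62  78 110 109 106  96  89  88  86  87  80  94 123 145 148
145  83  87  78  83  78  79  75  72  70  69  81  86  97  94  73  67  91 110 108  89  87  87  81  86  86  89 115 144 151 143
146  80  77  91  94  77  75  75  68  74  69  72  88 106 108  95  98 121 144 142 114  83  81  86  79  81  88 116 142 148 141
147  99 130 143 138 101  75  71  75  74  84  90 108 123 131 130 134 154 167 164 124  83  77  76  77  74  92 128 156 160 146
148 159 177 194 177 131  84  92 101 108 115 133 141 153 151 152 156 157 163 153 115  75  75  73  78  77  99 152 190 189 166
149 197 205 208 192 148 115 128 143 144 149 154 158 155 149 138 146 145 139 122  97  71  73  73  68  81 113 169 203 207 183
150 207 209 208 193 162 146 155 153 156 148 146 138 134 123 124 133 
[... 1959 characters left out ...]
 211 202 159 107 110 132 146 175 204 208 198 160  94  82 141 195 210 201 162 105
167  68  71  79  74  68  71  69  88 143 193 216 208 169 111 112 132 147 178 205 209 204 175 124  95 143 192 208 196 158  97
168  70  67  71  77  72  70  71  86 134 176 195 193 160 112 110 132 150 178 204 209 205 190 159 132 152 194 206 195 149  92
169  72  74  72  71  65  66  66  81 122 161 184 180 147  99 103 132 153 180 204 210 207 202 194 170 170 198 208 195 145  83
170  67  66  73  69  65  68  71  80 123 162 183 180 144 104  98 131 152 185 204 209 207 204 209 202 195 205 210 192 141  80
171  72  71  70  70  70  67  64  85 124 165 186 178 144  95  86 121 160 186 206 206 201 203 214 216 214 213 204 182 125  75
```

Socket silhouette (columns 312–321, bottom edge row 163), post tip (316.3) and lens extents all match the prediction. I'll hand it in.

```bash
python3 -m creep '[[-1,[0,0,0],0],[-1,[0,0,0],0],[-1,[0,0,0],0]]'; python3 -c "
from cell import manip
print(manip.sign_off())"
```

```text
clock: 14.6
eef_pos: [655.0, -89.4, 157.9]
eef_rot: [3.142, -0.0, 0.802]
wrist_force: [-0.3, 0.4, -3.5]
finger_gap: 9.6
finger_force: 40.0
the job is handed in; nothing more can be done
None
```

I handed the job in at 14.6 s, but the hand-in returned no verdict: the dimmer is at its off stop, and the magnifier is held still and level at its balance point, socket about 2 cm above the post tip and lens over the plate.

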